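# Gauge the worn punch and present the carbide spare

## Task

A worn punch needs replacing by the carbide spare. Take its size first: push the caliper's thumb piece so that the sliding jaw gently closes on the worn punch and presses it against the fixed jaw for a moment, and leave the jaws closed. Then find which of the two identical tubes on the rubber pad is the heavier, carbide one: lift each clear of the pad in turn, setting it back upright on the pad before the next, and finish while still holding the heavier tube still and upright, straight above the worn punch and about 7 cm clear of it, with the lighter one back on the pad and the other instruments left alone.

Things in the scene. Friction and masses are not known exactly. Their poses are not given: they have to be found in the camera images.
- caliper: bench caliper lying level on a fixed dark base plate 100 x 230 x 10 (x, y, z); steel beam along y; it stands left or right of the middle. Origin: centre of the base's underside, z up; the sliding jaw closes towards +y, the fixed jaw stands at the +y end. Beam, jaws and slider lie between 20 and 34 above the underside; the jaws reach from the beam (at x = +20) to x = -28
- caliper_jaw: the caliper's slider with its sliding jaw: slider 36 x 70 x 14 with a display on top (top 34 above the table), jaw plate 8 thick. Its origin is level with the table, on the caliper's y axis line, at the y of the jaw face; moves along the caliper's y with about 1.5 N of friction and stays where it is left. It has 95 of travel; opening to the fixed jaw is 70 to 100 at the start
- jaw_face (a point): middle of the sliding jaw's contact face, 26 above the table, at x = -12 of the caliper
- anvil_face (a point): middle of the fixed jaw's contact face, 26 above the table, at x = -12 of the caliper; distance to jaw_face is the caliper's opening (20 when closed on the punch)
- thumb_back (a point): middle of the back (-y) face of the thumb piece, a ribbed block 18 x 14 x 27 (caliper x, y, z) on the slider, 35 to 62 above the table; the point is 50 above the table, 57 behind the jaw face, at caliper x = +22. Push towards caliper +y; it gives on a 600 N/m spring, up to 12 mm. 2 N at the jaw registers, 20 N is too much: push with about 5 N
- worn_punch: loose steel punch standing upright on the caliper's base between the jaws, 1 to 6 from the fixed jaw: head diameter 34 x 8 at the bottom, shank diameter 20 up to 46, dark tip to 55. Origin: centre of its underside, 10 above the table (top at 65 above the table); 0.16 kg
- pad: fixed black rubber pad 120 x 220 x 6 (x, y, z) on which the two tubes stand, on the other side of the middle from the caliper; origin centre of its underside, top 6 above the table
- tube_a: closed aluminium punch tube standing upright on the pad, diameter 34, height 75, dark line 14 below its top; looks exactly like the other, 95 to 135 away (centres). A hidden punch inside has 1 to 3 of rattle room. The tube weighs in all 0.24 to 0.29 kg (steel punch) or 0.41 to 0.50 kg (carbide); always one of each, which is which changes. Origin: centre of its underside, z up
- tube_b: closed aluminium punch tube standing upright on the pad, diameter 34, height 75, dark line 14 below its top; looks exactly like the other, 95 to 135 away (centres). A hidden punch inside has 1 to 3 of rattle room. The tube weighs in all 0.24 to 0.29 kg (steel punch) or 0.41 to 0.50 kg (carbide); always one of each, which is which changes. Origin: centre of its underside, z up
- micrometer: bystander: chrome micrometer lying flat, about 75 x 150, 18 high; origin at the centre of its frame's arc, underside
- jig_plate: bystander: dark drill jig plate 100 x 130 x 16 with four bronze bushings; origin under its centre
- die_punch: bystander: small steel die punch standing near the middle, foot diameter 22, height 44; origin under its centre
- gauge_block: bystander: steel gauge block standing on edge, 30 x 9 x 30; origin under its centre
- ring_gauge: bystander: steel ring gauge, diameter 60, 16 high; origin under its centre
- vee_block: bystander: dark steel vee block 50 x 60 x 42; origin under its centre
Things that resemble listed ones, but are neither listed nor needed, are in the scene too. Leave any blue look-alike of the tube_b alone.

How it is judged:
On the way, in this order (a step that is already met when the one before it is completed fails the run):
1. the sliding jaw presses the worn punch against the fixed jaw with more than 2 N for 0.2 s (contact force between caliper_jaw and worn_punch above 2 N and distance between jaw_face and anvil_face below 0.023 m), for 0.2 s.
2. the lighter tube is lifted in the fingers at least 24 mm off the pad, roughly upright, while the heavier stands on the pad (((height (world z) of tube_a above 0.03 m and contact force between tube_a and the fingers above 2 N and angle between tube_a's own z axis and vertical below 0.35 rad and contact force between tube_b and pad above 3.4 N) or (height (world z) of tube_b above 0.03 m and contact force between tube_b and the fingers above 2 N and angle between tube_b's own z axis and vertical below 0.35 rad and contact force between tube_a and pad above 3.4 N))), for 0.2 s.
At the end, for the whole second after the job is handed in: heavier tube held still in the fingers, within 0.2 rad of upright, axis within 30 mm of the worn punch's, underside 25 to 175 mm above its top; lighter tube upright on the pad, untouched (pad load under 3.4 N); worn punch upright, caliper opening under 23 mm (((contact force between tube_a and the fingers above 2 N and height (world z) of tube_a between 0.09 and 0.24 m and horizontal distance between tube_a and worn_punch below 0.03 m and angle between tube_a's own z axis and vertical below 0.2 rad and linear speed of tube_a below 0.05 m/s and contact force between tube_b and pad between 1.2 and 3.4 N and angle between tube_b's own z axis and vertical below 0.1 rad and contact force between tube_b and the arm below 0.05 N and contact force between tube_b and the fingers below 0.05 N) or (contact force between tube_b and the fingers above 2 N and height (world z) of tube_b between 0.09 and 0.24 m and horizontal distance between tube_b and worn_punch below 0.03 m and angle between tube_b's own z axis and vertical below 0.2 rad and linear speed of tube_b below 0.05 m/s and contact force between tube_a and pad between 1.2 and 3.4 N and angle between tube_a's own z axis and vertical below 0.1 rad and contact force between tube_a and the arm below 0.05 N and contact force between tube_a and the fingers below 0.05 N)) and distance between jaw_face and anvil_face below 0.023 m and angle between worn_punch's own z axis and vertical below 0.1 rad); the arm keeps its last pose, push and grip.
It fails at once if the sliding jaw squeezes the worn punch with more than 20 N (contact force between caliper_jaw and worn_punch above 20 N).
It fails at once if the worn punch or a tube is tipped over (angle between any of worn_punch, tube_a, tube_b's own z axis and vertical above 0.6 rad).
It fails at once if a bystander is shifted by more than 20 mm (distance of any of micrometer, jig_plate, die_punch, gauge_block, ring_gauge, vee_block from where it was at the start of the episode above 0.02 m).
It also fails if it takes over 67 s, if anything falls off the work surface, if the arm or the gripper's body presses on something with over 40 N, if the wrist force passes 120 N, or if a joint passes its speed limit or range.

## Robot

A 7-joint arm with a two-finger parallel gripper is mounted at the origin on the work surface. World frame = base frame: x ahead of the robot, y to its left, z up, the work surface at z = 0. Lengths are in m, angles in rad, forces in N, time in s.
With the tool pointing down it reaches from about 0.4 to 0.85 m from the base axis. Payload 10.4 kg.
Tool frame: the origin (TCP) lies at the very end of the fingers, on their centre line; the grasp point (between the pads) lies 19 mm behind it (manip.tcp_to_grasp is the z of the grasp point in the tool frame, in m); z points along the fingers, x is the direction in which the jaws open and shut, and the axes are right-handed (so a half turn about z gives the same grasp; the last joint's range is limited). The gripper opens to 85 mm and grips with 20 to 120 N. Pads are 22 mm wide; open, the fingers measure 114 mm over their backs; the gripper's body (76 mm by 85 mm) begins 54 mm behind the grasp point. The pads swing forward as they close: fully open they stand 13 mm farther back than shut.
Start: joints at [-1.175, 0.332, -0.065, 1.46, 0.022, 1.35, -0.088], TCP at [0.254, 0.571, 0.231] pointing down, gripper open.
Joint ranges: [-2.6, 2.6], [-0.5, 2.12], [-1.47, 1.34], [0.16, 2.42], [-1.27, 4.41], [0.06, 2.06], [-2.6, 2.6]. Speed limits (rad/s): [2.22, 2.22, 2.79, 2.79, 3.14, 3.14, 3.14].

## Interface

Orientations are given as a unit quaternion [x, y, z, w].
In Python, from workcell import manip gives the robot as it stands.
- The arm moves only by the tool servo_tool, never from a script. Its argument "moves" is a list of rows, each an object with "travel": the shift along the tool's x, y, z in mm, a list of three; "dr": the turn, a rotation vector about the tool's x, y, z in degrees, a list of three. A call has 1 to 12 rows; each row shifts and turns the commanded pose from where the row before left it, along the tool's axes as they then stand; what a row does not reach is not made up. A row lasts 1/8 s, in which the tool goes at most 62.5 mm and 10.7 degrees, less where a joint would pass 70% of its speed; a pose out of reach is approached as far as the arm can. A call is refused whole if a number of a shift passes 62.5 or a number of a turn 10.7, either way. A call with a gripper value outside its range is refused whole. "claw" is the closure, from 0 (fully open) to 1 (shut), set as the call begins (left out, the last holds). The fingers move at their own pace and stop on an object; "squeeze" is the grip in N (left out, the last holds). Time passes only in rows, so rows that do not move let the fingers close. It gives the time, the measured TCP pose, the force and the opening at its end, in the units of the state.
- manip.get_obs(): the state, without advancing time (a new reading comes with each control period).
- manip.camera(name): name is "scene" or "side" or "wrist"; returns the picture (400x640x3 uint8, blue, green, red); there is no depth.
- manip.calibration(name): a dict with "intrinsics" (3x3 intrinsics, pixels), "view" (4x4, takes a point from world to camera coordinates). Camera axes: x right, y down, z forward; pixel columns grow to the right and rows downward; lengths in m; the calibration is good to about 2 mm. A picture is of the moment at which its call begins: read the wrist's pose just before it. calibration takes no time and is no camera call; for the wrist camera it gives the pose at the moment of the call.
- manip.hand_in(): hands the job in, once; it reports no verdict.
The state is a dict: "clock": time; "joint_pos": joint angles; "joint_velocities": joint speeds; "tau": joint torques, N m; "position": TCP position; "ee_rot": TCP orientation; "ft_force": force on the tool from outside, world axes, zero at the start; "torque": the same for the moment, N m; "grip_width": opening from 0.0 (shut) to 1.0 (fully open).
Only numpy, scipy, OpenCV 4.12 (cv2) and the standard library are available. Lean on these libraries where they do the work, as an engineer would, in place of code of your own. Each camera call takes 0.05 s, during which the arm holds its last target. There are 200 camera calls.

## Working session

There is one attempt and no reset: what is moved stays moved. The work goes in short steps, Python scripts to look and compute and a tool call to move; the robot and the scene stay as the last step left them, time stands still between calls to the robot, and variables do not carry over. Pictures are saved under pics/ and viewed, on a budget of 10 in all, crops included, one or two more only if the job needs it, and the job is handed in when it is done.

Besides the shell and the picture viewer there is one more tool, called after "Call:" as name(argument=value, ...), one argument or row to a line, values as JSON. servo_tool: Moves the arm, as the interface text tells. Its arguments: {"type":"object","properties":{"moves":{"type":"array","items":{"type":"object","properties":{"travel":{"type":"array","items":{"type":"number"}},"dr":{"type":"array","items":{"type":"number"}}}}},"claw":{"type":"number"},"squeeze":{"type":"number"}},"required":["moves"]}

```bash
mkdir -p pics; ls; cat > h.py <<'E'
import numpy as np, cv2
from workcell import manip
def cast(cam,u,v,z,cal=None):
    c=cal or manip.calibration(cam); K=np.array(c["intrinsics"]);V=np.array(c["view"])
    R=V[:3,:3];t=V[:3,3]; o=-R.T@t; d=R.T@np.linalg.inv(K)@np.array([u,v,1.])
    return o+d*(z-o[2])/d[2]
def proj(cam,p,cal=None):
    c=cal or manip.calibration(cam); K=np.array(c["intrinsics"]);V=np.array(c["view"])
    q=K@(V[:3,:3]@np.array(p)+V[:3,3]); return q[:2]/q[2]
E
python3 - <<'E'
from h import *
for n in("scene","side"):
    im=manip.camera(n); cv2.imwrite(f"pics/{n}0.png",im)
    c=manip.calibration(n);V=np.array(c["view"]);print(n,np.round(-V[:3,:3].T@V[:3,3],3),np.array(c["intrinsics"])[0,0])
o=manip.get_obs();print(o)
E
```

```text
pics
scene [ 1.307 -0.702  0.738] 430.2063800208637
side [ 0.16  -0.794  0.575] 382.19499022933894
{'clock': 0.1, 'joint_pos': array([-1.17460303,  0.33284429, -0.06472336,  1.46089034,  0.02161232,
        1.34989406, -0.08849629]), 'joint_velocities': array([ 0.00143816, -0.00150741,  0.00068997, -0.00325218, -0.0019918 ,
        0.00106183,  0.00177055]), 'tau': array([ 1.95397530e-03, -6.26739693e+01,  4.93513397e-02, -3.92428386e+01,
        1.62753998e-02,  6.89984387e-03, -8.09875542e-05]), 'position': array([0.2540135 , 0.57067006, 0.23055755]), 'ee_rot': array([ 8.38633850e-01,  5.44695159e-01, -5.43424874e-04,  3.91827848e-04]), 'ft_force': array([ 0.45541185, -1.06920975,  0.26795135]), 'torque': array([ 0.02430977, -0.03931762, -0.0034906 ]), 'grip_width': 0.9951621046772151}
```

View pics/scene0.png

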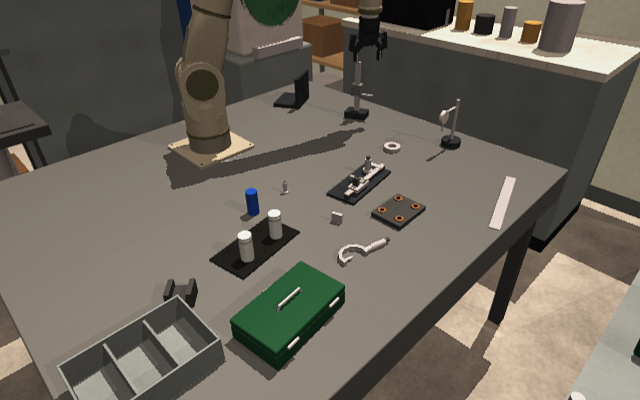

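View pics/side0.png

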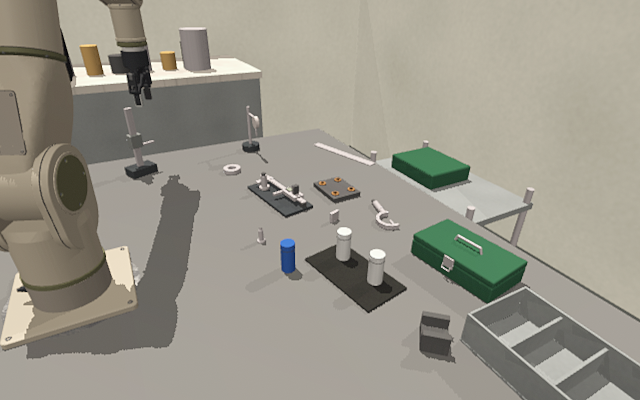

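The scene view shows the caliper at about (360,180), the white tubes at (246,246) and (275,224), and the blue look-alike at (252,202). The side view shows the caliper at about (280,195) and the tubes at (344,245) and (376,267).

```bash
python3 - <<'E'
from h import *
a=cv2.imread("pics/scene0.png");b=cv2.imread("pics/side0.png")
ca=cv2.resize(a[145:205,320:400],None,fx=7,fy=7,interpolation=cv2.INTER_CUBIC)
cb=cv2.resize(b[165:220,240:320],None,fx=7,fy=7,interpolation=cv2.INTER_CUBIC)
h=max(len(ca),len(cb));pad=lambda x:cv2.copyMakeBorder(x,0,h-len(x),0,0,0)
c=np.hstack([pad(ca),pad(cb)]);c=cv2.resize(c,None,fx=5/7,fy=5/7,interpolation=cv2.INTER_AREA);print(c.shape)
cv2.imwrite("pics/cal.png",c)
# tubes, pad
for n,im,box in(("scene",a,(205,270,230,290)),("side",b,(225,290,330,390))):
    y0,y1,x0,x1=box; s=im[y0:y1,x0:x1]; g=cv2.cvtColor(s,cv2.COLOR_BGR2GRAY)
    m=(g>135).astype(np.uint8)*255; m=cv2.morphologyEx(m,cv2.MORPH_CLOSE,np.ones((7,3)))
    N,_,st,ce=cv2.connectedComponentsWithStats(m)
    for i in range(1,N):
        if st[i,4]>80:
            x,y,w,hh,A=st[i]; x+=x0;y+=y0
            print(n,(x,y,w,hh,A),"top",cast(n,x+w/2,y+.12*w+1,.081).round(3), "mid",cast(n,ce[i][0]+x0,ce[i][1]+y0,.0435).round(3))
for n,pt in(("scene",(360,180)),("side",(280,195)),):
    print(n,cast(n,*pt,.01).round(3))
# dark pad corners
for n,im,box in(("scene",a,(215,280,205,305)),("side",b,(235,310,300,410)),("scene",a,(150,205,322,396)),("side",b,(170,218,242,316))):
    y0,y1,x0,x1=box; g=cv2.cvtColor(im[y0:y1,x0:x1],cv2.COLOR_BGR2GRAY)
    m=(g<60).astype(np.uint8); cs,_=cv2.findContours(m,0,2); c=max(cs,key=cv2.contourArea)
    hull=cv2.convexHull(c); p=cv2.approxPolyDP(hull,4,True)[:,0]+[x0,y0]
    print(n,[(tuple(q),cast(n,*q,.006 if x0<305 and y0>210 else .01)[:2].round(3)) for q in p.tolist()])
E
```

```text
(300, 800, 3)
scene (np.int32(267), np.int32(209), np.int32(14), np.int32(10), np.int32(100)) top [ 0.571 -0.161  0.081] mid [ 0.532 -0.134  0.043]
scene (np.int32(230), np.int32(230), np.int32(21), np.int32(13), np.int32(150)) top [ 0.583 -0.276  0.081] mid [ 0.549 -0.253  0.043]
scene (np.int32(257), np.int32(243), np.int32(33), np.int32(27), np.int32(357)) top [ 0.682 -0.254  0.081] mid [ 0.688 -0.255  0.043]
side (np.int32(330), np.int32(225), np.int32(60), np.int32(61), np.int32(2336)) top [ 0.6   -0.194  0.081] mid [ 0.611 -0.199  0.043]
scene [0.556 0.199 0.01 ]
side [0.559 0.185 0.01 ]
scene [((299, 232), array([ 0.609, -0.112])), ((243, 279), array([ 0.645, -0.325])), ((209, 260), array([ 0.53 , -0.345])), ((267, 217), array([ 0.493, -0.13 ]))]
side [((392, 290), array([ 0.606, -0.319])), ((380, 293), array([ 0.577, -0.314])), ((368, 285), array([ 0.569, -0.281])), ((366, 272), array([ 0.59 , -0.243]))]
scene [((390, 171), array([0.59, 0.31])), ((354, 204), array([0.631, 0.086])), ((327, 195), array([0.541, 0.064])), ((349, 176), array([0.514, 0.193])), ((384, 166), array([0.555, 0.322]))]
side [((312, 207), array([0.614, 0.073])), ((285, 216), array([0.522, 0.063])), ((249, 188), array([0.489, 0.274]))]
```

View pics/cal.png

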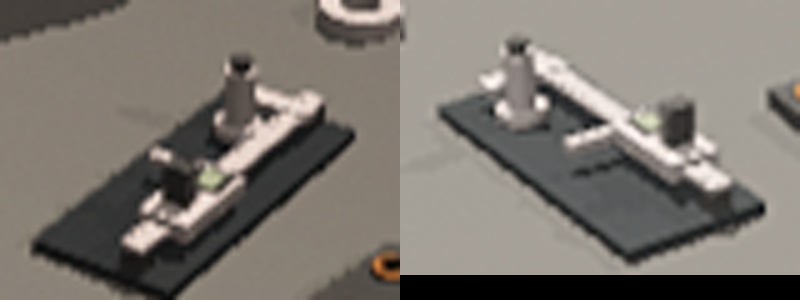

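```bash
python3 - <<'E'
from h import *
print("stand",cast("scene",357,115,0),cast("side",141,170,0)); 
s=cast("side",141,170,0)
for z in(.2,.25,.3): print(z,proj("side",[s[0],s[1],z]),proj("scene",[s[0],s[1],z]))
print("lamp",cast("scene",451,144,0))
c=manip.calibration("wrist");V=np.array(c["view"]);o=-V[:3,:3].T@V[:3,3];print("wrist",o,V[:3,:3].T[:,2],c["intrinsics"][0])
from scipy.spatial.transform import Rotation as R
ob=manip.get_obs();r=R.from_quat(ob["ee_rot"]).as_matrix();print("cam in tool",r.T@(o-ob["position"]), "x,y axes of cam in tool\n",(r.T@V[:3,:3].T).round(2), manip.tcp_to_grasp)
E
```

```text
stand [0.19392012 0.59410538 0.        ] [0.19889594 0.59982551 0.        ]
0.2 [127.97527682 114.82767226] [360.59278698  67.6947019 ]
0.25 [124.39463361  99.66017749] [361.08431526  54.87931353]
0.3 [120.66837095  83.87584317] [361.5928739   41.61990017]
lamp [0.62086415 0.6358981  0.        ]
wrist [0.18580337 0.60173424 0.37353693] [ 0.26810579 -0.11996944 -0.95589048] [315.17225227   0.         321.56584486]
cam in tool [ 0.00045368 -0.07493858 -0.142985  ] x,y axes of cam in tool
 [[ 1.    0.    0.  ]
 [-0.    0.96  0.29]
 [-0.   -0.29  0.96]] -0.0187
```

Call:
servo_tool(
  moves=[
    {"travel":[0,0,-40]},
    {"travel":[-22,42,0]},
    {"travel":[-22,42,0]},
    {"travel":[-22,42,0]},
    {"travel":[-22,42,0]},
    {"travel":[-22,42,10]},
    {"travel":[-22,42,10]},
    {"travel":[-22,42,10]},
    {"travel":[-22,42,10]},
    {"travel":[-22,42,10]},
    {"travel":[-22,39,10]},
  ],
  claw=1,
)

```text
$.moves[0]: bad value
```

Call:
servo_tool(
  moves=[
    {"dr":[0,0,9.7]},
    {"dr":[0,0,9.7]},
    {"dr":[0,0,9.7]},
    {"dr":[0,0,9.7]},
    {"dr":[0,0,9.7]},
    {"dr":[0,0,9.5]},
    {"travel":[0,0,0]},
  ],
)

```text
$.moves[0]: bad value
```

```bash
python3 - <<'E'
from h import *
import pickle
o=manip.get_obs();c=manip.calibration("wrist");im=manip.camera("wrist")
print(o["position"],o["ee_rot"],o["ft_force"],o["clock"],o["grip_width"])
pickle.dump((c,o),open("w1.pkl","wb"));cv2.imwrite("pics/w1.png",im)
E
```

```text
[0.2540135  0.57067006 0.23055755] [ 8.38633850e-01  5.44695159e-01 -5.43424874e-04  3.91827848e-04] [ 0.45541185 -1.06920975  0.26795135] 0.1 0.9951621046772151
```

View pics/w1.png

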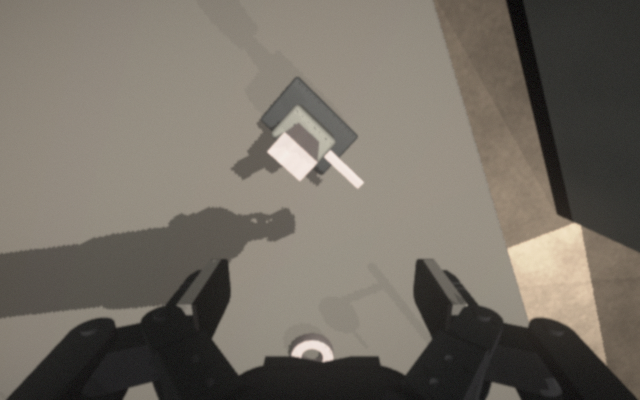

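The wrist view (4th picture) shows only the stand at (310,130) and the ring gauge at (310,350): the moves were refused because each row needs both keys. I'm sending them again with both.

Call:
servo_tool(
  moves=[
    {"travel":[0,0,-40],"dr":[0,0,0]},
    {"travel":[-22,42,0],"dr":[0,0,0]},
    {"travel":[-22,42,0],"dr":[0,0,0]},
    {"travel":[-22,42,0],"dr":[0,0,0]},
    {"travel":[-22,42,0],"dr":[0,0,0]},
    {"travel":[-22,42,10],"dr":[0,0,0]},
    {"travel":[-22,42,10],"dr":[0,0,0]},
    {"travel":[-22,42,10],"dr":[0,0,0]},
    {"travel":[-22,42,10],"dr":[0,0,0]},
    {"travel":[-22,42,10],"dr":[0,0,0]},
    {"travel":[-22,39,10],"dr":[0,0,0]},
  ],
  claw=1,
)

```text
clock: 1.52
position: [0.5464, 0.199, 0.2108]
ee_rot: [0.839, 0.545, -0.0, -0.0]
ft_force: [-0.3, 0.0, -0.3]
grip_width: -0.002
```

Call:
servo_tool(
  moves=[
    {"travel":[0,0,0],"dr":[0,0,9.7]},
    {"travel":[0,0,0],"dr":[0,0,9.7]},
    {"travel":[0,0,0],"dr":[0,0,9.7]},
    {"travel":[0,0,0],"dr":[0,0,9.7]},
    {"travel":[0,0,0],"dr":[0,0,9.7]},
    {"travel":[0,0,0],"dr":[0,0,9.5]},
    {"travel":[0,0,0],"dr":[0,0,0]},
  ],
)

```text
clock: 2.4
position: [0.5455, 0.2005, 0.2111]
ee_rot: [0.998, 0.07, -0.0, 0.0]
ft_force: [0.1, 0.3, 0.2]
grip_width: -0.004
```

```bash
python3 - <<'E'
from h import *
import pickle
o=manip.get_obs();c=manip.calibration("wrist");im=manip.camera("wrist")
print(o["position"],o["ee_rot"],o["ft_force"],o["clock"],o["grip_width"],o["joint_pos"])
pickle.dump((c,o),open("w1.pkl","wb"));cv2.imwrite("pics/w2.png",im)
E
```

```text
[0.54549355 0.20045102 0.21107532] [ 9.97522269e-01  7.03511343e-02 -1.78986149e-04  9.59017378e-05] [0.0871716  0.26213123 0.22026955] 2.4 -0.004256020923435136 [-0.72443312  0.24958007  0.34880481  1.62796745 -0.08815726  1.2799819
 -0.21942566]
```

View pics/w2.png

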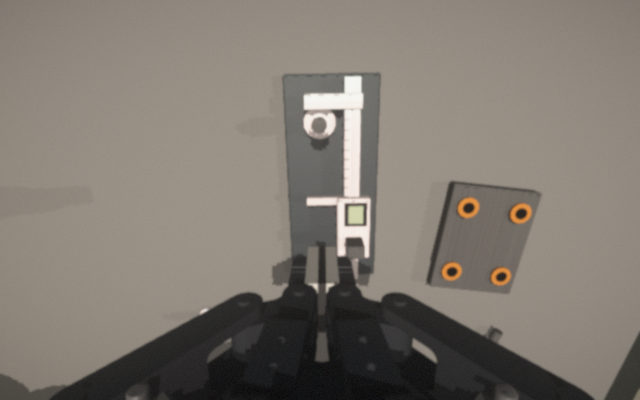

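Fifth picture: the wrist view from above shows the base corners at (283,74) and (380,73), punch tip (319,125), fixed-jaw lower edge about v=109, sliding-jaw upper edge about v=197, and thumb top at (354,243).

```bash
python3 - <<'E'
from h import *
import pickle
c,o=pickle.load(open("w1.pkl","rb"))
f=lambda u,v,z:cast("wrist",u,v,z,c)[:2]
A,B=f(283,75,.01),f(381,74,.01);C=f(374,272,.01);D=f(291,260,.01)
print("A,B",A,B,"w",np.linalg.norm(A-B)); 
print("yaws",[np.degrees(np.arctan2(*v)) for v in (-(np.array([A-D])[0]*[1,-1]*[1,-1]), )], "xaxis yaw",np.degrees(np.arctan2((B-A)[1],(B-A)[0])),"left",np.degrees(np.arctan2(-(A-D)[0],(A-D)[1])),"right",np.degrees(np.arctan2(-(B-C)[0],(B-C)[1])))
bl=[f(346,112,.034),f(345,190,.034)];d=bl[0]-bl[1];print("beam",np.degrees(np.arctan2(-d[0],d[1])))
yaw=np.radians(np.mean([np.degrees(np.arctan2((B-A)[1],(B-A)[0])),np.degrees(np.arctan2(-(A-D)[0],(A-D)[1])),np.degrees(np.arctan2(-(B-C)[0],(B-C)[1]))]))
ex=np.array([np.cos(yaw),np.sin(yaw)]);ey=np.array([-ex[1],ex[0]])
O=(A+B)/2-ey*.115
L=lambda p:(np.array([ex@(p-O),ey@(p-O)])*1000).round(1)
print("yaw",np.degrees(yaw),"O",O)
for n,p in dict(punch=f(319,125,.065),anvil=f(320,109,.034),jaw=f(322,197,.034),thumbtop=f(354,243,.062),thumb_left=f(346,238,.062),thumb_right=f(363,238,.062),thumbfront=f(354,236,.062),thumbbacktop=f(354,246.5,.062),disp=f(356,214,.034)).items(): print(n,p.round(4),L(p))
print("scene check", proj("scene",[*f(319,125,.065),.065]),proj("side",[*f(319,125,.065),.065]))
E
```

```text
A,B [0.49205065 0.29983461] [0.59034206 0.31474594] w 0.09941603798610836
yaws [np.float64(171.30815623875048)] xaxis yaw 8.62630026104018 left 8.691843761249519 right 9.07846819437861
beam 8.625838566333172
yaw 8.798870738889436 O [0.55878749 0.19364366]
punch [0.5351 0.2592] [-13.4  68.4]
anvil [0.5339 0.2726] [-12.5  81.8]
jaw [0.5484 0.1847] [-11.6  -7.2]
thumbtop [0.586  0.1494] [ 20.2 -47.9]
thumb_left [0.5771 0.1537] [ 12.  -42.3]
thumb_right [0.594  0.1561] [ 29.1 -42.5]
thumbfront [0.5847 0.157 ] [ 20.  -40.2]
thumbbacktop [0.5867 0.1456] [ 20.2 -51.7]
disp [0.5872 0.1711] [ 24.7 -26.7]
scene check [368.13202091 156.09820017] [263.0461621  171.50223287]
```

```bash
python3 - <<'E'
from h import *
import pickle
c,o=pickle.load(open("w1.pkl","rb"))
yaw=np.radians(8.75);ex=np.array([np.cos(yaw),np.sin(yaw)]);ey=np.array([-ex[1],ex[0]]);O=np.array([.5588,.1936])
W=lambda x,y,z:[*(O+ex*x/1e3+ey*y/1e3),z/1e3]
for j in(-7,-10):
  print(j,[proj("wrist",W(x,y,z),c).round(0).tolist() for x,y,z in((22,j-43,35),(22,j-43,62),(22,j-57,62),(-12,j,34),(-12,j,20))])
im=cv2.imread("pics/w2.png");print([(v,int(im[v,354].sum()//3)) for v in range(192,275,2)]);print([(v,int(im[v,318].sum()//3)) for v in range(190,210)])
for y in(-64,-85,-100):print(W(22,y,45))
E
```

```text
-7 [[353.0, 235.0], [356.0, 245.0], [355.0, 258.0], [322.0, 197.0], [322.0, 193.0]]
-10 [[353.0, 237.0], [356.0, 248.0], [355.0, 260.0], [322.0, 200.0], [322.0, 196.0]]
[(192, 233), (194, 232), (196, 211), (198, 196), (200, 222), (202, 201), (204, 108), (206, 158), (208, 197), (210, 200), (212, 199), (214, 201), (216, 199), (218, 199), (220, 198), (222, 189), (224, 120), (226, 188), (228, 234), (230, 236), (232, 235), (234, 235), (236, 210), (238, 101), (240, 65), (242, 65), (244, 68), (246, 80), (248, 105), (250, 110), (252, 108), (254, 107), (256, 109), (258, 125), (260, 149), (262, 147), (264, 146), (266, 144), (268, 143), (270, 136), (272, 130), (274, 119)]
[(190, 101), (191, 99), (192, 100), (193, 99), (194, 98), (195, 104), (196, 123), (197, 159), (198, 204), (199, 228), (200, 234), (201, 235), (202, 233), (203, 231), (204, 210), (205, 157), (206, 108), (207, 92), (208, 93), (209, 94)]
[np.float64(0.5902798499464454), np.float64(0.13369157782624147), 0.045]
[np.float64(0.5934744410564337), np.float64(0.11293598610641849), 0.045]
[np.float64(0.5957562918492824), np.float64(0.09811056344940208), 0.045]
```

Call:
servo_tool(
  moves=[
    {"travel":[18,52,0],"dr":[0,0,-0.7]},
    {"travel":[18,52,0],"dr":[0,0,0]},
    {"travel":[0,0,40],"dr":[0,0,0]},
    {"travel":[0,0,40],"dr":[0,0,0]},
    {"travel":[0,0,40],"dr":[0,0,0]},
    {"travel":[0,0,30],"dr":[0,0,0]},
    {"travel":[0,0,19],"dr":[0,0,0]},
    {"travel":[0,0,0],"dr":[0,0,0]},
  ],
)

```text
clock: 3.45
position: [0.5957, 0.1026, 0.0413]
ee_rot: [0.997, 0.077, -0.001, 0.0]
ft_force: [-0.4, 0.6, 0.1]
grip_width: 0.001
```

```bash
python3 - <<'E'
from h import *
o=manip.get_obs();print(o["position"],o["ee_rot"],o["ft_force"])
a=manip.camera("scene");b=manip.camera("side")
ca=cv2.resize(a[120:210,320:410],None,fx=4.4,fy=4.4,interpolation=2)
cb=cv2.resize(b[135:225,235:325],None,fx=4.4,fy=4.4,interpolation=2)
cv2.imwrite("pics/p1.png",np.hstack([ca,cb]))
E
```

```text
[0.59573094 0.10263291 0.04134499] [ 9.97055817e-01  7.66725058e-02 -9.92696393e-04  1.98879541e-04] [-0.42445495  0.64437181  0.07745304]
```

View pics/p1.png

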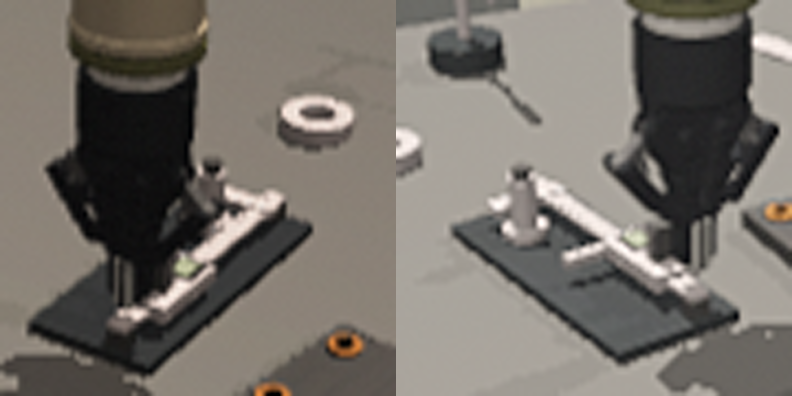

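Sixth picture: the shut fingers stand right behind the thumb piece in both views. Now I push.

Call:
servo_tool(
  moves=[
    {"travel":[0,-8,0],"dr":[0,0,0]},
    {"travel":[0,-8,0],"dr":[0,0,0]},
    {"travel":[0,-8,0],"dr":[0,0,0]},
    {"travel":[0,-8,0],"dr":[0,0,0]},
    {"travel":[0,-8,0],"dr":[0,0,0]},
    {"travel":[0,-8,0],"dr":[0,0,0]},
    {"travel":[0,-8,0],"dr":[0,0,0]},
    {"travel":[0,-8,0],"dr":[0,0,0]},
    {"travel":[0,-6,0],"dr":[0,0,0]},
    {"travel":[0,0,0],"dr":[0,0,0]},
  ],
)

```text
clock: 4.8
position: [0.5856, 0.1728, 0.0422]
ee_rot: [0.997, 0.076, -0.0, -0.0]
ft_force: [0.3, -0.8, -0.6]
grip_width: -0.0
```

Call:
servo_tool(
  moves=[
    {"travel":[0,-4,0],"dr":[0,0,0]},
    {"travel":[0,-3,0],"dr":[0,0,0]},
    {"travel":[0,0,0],"dr":[0,0,0]},
  ],
)

```text
clock: 5.18
position: [0.5846, 0.1792, 0.0422]
ee_rot: [0.997, 0.076, -0.0, -0.0]
ft_force: [-0.0, -1.4, 0.0]
grip_width: 0.0
```

Call:
servo_tool(
  moves=[
    {"travel":[0,-3,0],"dr":[0,0,0]},
    {"travel":[0,-2,0],"dr":[0,0,0]},
    {"travel":[0,0,0],"dr":[0,0,0]},
  ],
)

```text
clock: 5.55
position: [0.5838, 0.1841, 0.0422]
ee_rot: [0.997, 0.076, -0.0, -0.0]
ft_force: [-0.8, -1.8, -0.5]
grip_width: 0.003
```

Call:
servo_tool(
  moves=[
    {"travel":[0,-3,0],"dr":[0,0,0]},
    {"travel":[0,0,0],"dr":[0,0,0]},
  ],
)

```text
clock: 5.8
position: [0.5834, 0.1872, 0.0422]
ee_rot: [0.997, 0.076, -0.0, -0.0]
ft_force: [-1.1, -1.4, -0.3]
grip_width: -0.0
```

Call:
servo_tool(
  moves=[
    {"travel":[0,-3,0],"dr":[0,0,0]},
    {"travel":[0,0,0],"dr":[0,0,0]},
  ],
)

```text
clock: 6.05
position: [0.583, 0.1902, 0.0423]
ee_rot: [0.997, 0.076, -0.0, -0.0]
ft_force: [-1.0, -1.4, -0.3]
grip_width: -0.002
```

Call:
servo_tool(
  moves=[
    {"travel":[0,-3,0],"dr":[0,0,0]},
    {"travel":[0,0,0],"dr":[0,0,0]},
  ],
)

```text
clock: 6.3
position: [0.5826, 0.1929, 0.0423]
ee_rot: [0.997, 0.076, 0.0, -0.0]
ft_force: [-0.9, -2.9, 0.1]
grip_width: 0.001
```

Call:
servo_tool(
  moves=[
    {"travel":[0,-3,0],"dr":[0,0,0]},
    {"travel":[0,0,0],"dr":[0,0,0]},
  ],
)

```text
clock: 6.55
position: [0.5821, 0.1958, 0.0423]
ee_rot: [0.997, 0.076, -0.0, 0.0]
ft_force: [-0.9, -2.8, 0.5]
grip_width: 0.001
```

Call:
servo_tool(
  moves=[
    {"travel":[0,-2,0],"dr":[0,0,0]},
    {"travel":[0,0,0],"dr":[0,0,0]},
    {"travel":[0,0,0],"dr":[0,0,0]},
  ],
)

```text
clock: 6.92
position: [0.5819, 0.1974, 0.0423]
ee_rot: [0.997, 0.076, -0.0, 0.0]
ft_force: [-1.4, -3.8, -0.7]
grip_width: -0.003
```

Call:
servo_tool(
  moves=[
    {"travel":[0,-2,0],"dr":[0,0,0]},
    {"travel":[0,0,0],"dr":[0,0,0]},
    {"travel":[0,0,0],"dr":[0,0,0]},
  ],
)

```text
clock: 7.3
position: [0.5816, 0.1993, 0.0423]
ee_rot: [0.997, 0.076, -0.0, 0.0]
ft_force: [-1.2, -5.7, 0.1]
grip_width: -0.003
```

Call:
servo_tool(
  moves=[
    {"travel":[0,-0.5,0],"dr":[0,0,0]},
    {"travel":[0,0,0],"dr":[0,0,0]},
    {"travel":[0,0,0],"dr":[0,0,0]},
    {"travel":[0,0,0],"dr":[0,0,0]},
  ],
)

```text
clock: 7.8
position: [0.5815, 0.1997, 0.0423]
ee_rot: [0.997, 0.076, -0.0, 0.0]
ft_force: [-0.8, -5.8, -0.2]
grip_width: -0.0
```

```bash
python3 - <<'E'
from h import *
print(manip.get_obs()["ft_force"])
a=manip.camera("scene");b=manip.camera("side")
ca=cv2.resize(a[120:210,320:410],None,fx=4.4,fy=4.4,interpolation=2)
cb=cv2.resize(b[135:225,235:325],None,fx=4.4,fy=4.4,interpolation=2)
cv2.imwrite("pics/p2.png",np.hstack([ca,cb]))
E
```

```text
[-0.84777283 -5.7622462  -0.1524607 ]
```

View pics/p2.png

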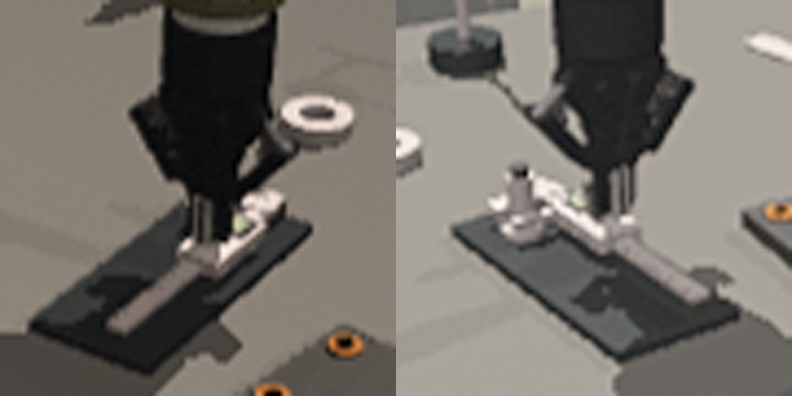

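Seventh picture: the jaw sits on the punch and the punch is upright against the fixed jaw, with the push at 5.8 N. Backing off and rising.

Call:
servo_tool(
  moves=[
    {"travel":[0,8,0],"dr":[0,0,0]},
    {"travel":[0,16,0],"dr":[0,0,0]},
    {"travel":[0,16,-20],"dr":[0,0,0]},
    {"travel":[0,0,-50],"dr":[0,0,0]},
    {"travel":[0,0,-50],"dr":[0,0,0]},
    {"travel":[0,0,-50],"dr":[0,0,0]},
    {"travel":[0,0,0],"dr":[0,0,0]},
  ],
  claw=0,
)

```text
clock: 8.78
position: [0.5899, 0.1601, 0.2184]
ee_rot: [0.997, 0.075, 0.004, -0.002]
ft_force: [0.4, 0.4, -0.0]
grip_width: 0.997
```

```bash
python3 - <<'E'
from h import *
import pickle
o=manip.get_obs();c=manip.calibration("wrist");im=manip.camera("wrist")
pickle.dump((c,o),open("w3.pkl","wb"));cv2.imwrite("pics/w3.png",im)
print(o["position"],o["ee_rot"],o["ft_force"],o["clock"])
print("pred punch pix",proj("wrist",[.5344,.2625,.065],c))
for u,v in((246,234),(275,212)):print(cast("scene",u,v,.081))
for u,v in((344,231),(376,253)):print(cast("side",u,v,.081))
E
```

```text
[0.5898791  0.16007593 0.2184452 ] [ 0.99714787  0.07533725  0.00420704 -0.00165018] [ 0.3636445   0.41860058 -0.03038622] 8.775
pred punch pix [274.19436997  65.70334521]
[ 0.59395412 -0.267582    0.081     ]
[ 0.57433183 -0.16053378  0.081     ]
[ 0.57196527 -0.16891541  0.081     ]
[ 0.58847659 -0.27291217  0.081     ]
```

Call:
servo_tool(
  moves=[
    {"travel":[-6.5,40,-4],"dr":[0,0,0]},
    {"travel":[-6.5,40,-4],"dr":[0,0,0]},
    {"travel":[-6.5,40,-4],"dr":[0,0,0]},
    {"travel":[-6.5,40,-4],"dr":[0,0,0]},
    {"travel":[-6.5,40,-4],"dr":[0,0,0]},
    {"travel":[-6.5,40,-4],"dr":[0,0,0]},
    {"travel":[-6.5,40,-4],"dr":[0,0,0]},
    {"travel":[-6.5,36,-4],"dr":[0,0,0]},
    {"travel":[0,0,0],"dr":[0,0,0]},
    {"travel":[0,0,0],"dr":[0,0,0]},
  ],
)

```text
clock: 10.07
position: [0.5836, -0.1591, 0.2437]
ee_rot: [0.997, 0.076, -0.0, -0.0]
ft_force: [-0.4, 0.3, -0.7]
grip_width: 1.005
```

```bash
python3 - <<'E'
from h import *
import pickle
o=manip.get_obs();c=manip.calibration("wrist");im=manip.camera("wrist")
pickle.dump((c,o),open("w4.pkl","wb"));cv2.imwrite("pics/w4.png",im)
print(o["position"],o["ee_rot"],o["ft_force"],o["clock"])
w3=cv2.imread("pics/w3.png")[0:200,210:370]
x=cv2.resize(w3,None,fx=2,fy=2)
cv2.imwrite("pics/v8.png",np.hstack([im[:,:470],x]))
E
```

```text
[ 0.58363837 -0.15910092  0.24373106] [ 9.97113450e-01  7.59233202e-02 -4.32217545e-04 -4.80519984e-04] [-0.41682731  0.25158295 -0.74560513] 10.075
```

View pics/v8.png

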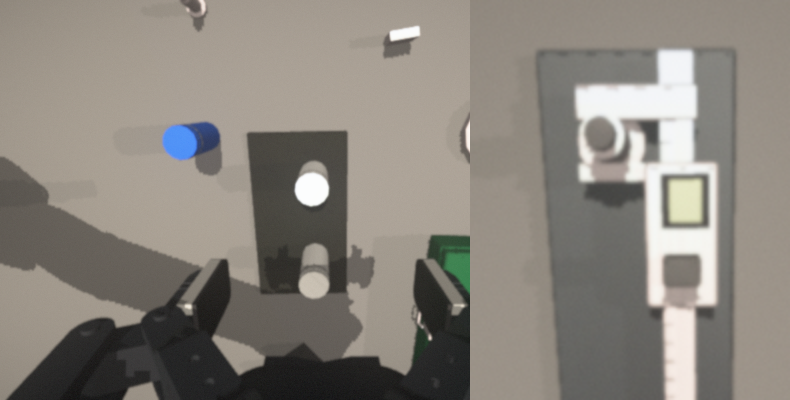

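Eighth picture: the tube tops are at (312,189) and (314,283), the blue look-alike is at (181,142), and the inset shows the jaws closed on the punch with its tip at (277.5,68) in w3. The green box lies near the right finger.

```bash
python3 - <<'E'
from h import *
import pickle
c,o=pickle.load(open("w4.pkl","rb"))
im=cv2.imread("pics/w4.png");g=cv2.cvtColor(im,cv2.COLOR_BGR2GRAY);s=cv2.cvtColor(im,cv2.COLOR_BGR2HSV)[:,:,1]
T=[]
for (y0,y1,x0,x1,th) in((150,215,280,345,150),(235,305,290,340,110)):
    m=(g[y0:y1,x0:x1]>th).astype(np.uint8);cs,_=cv2.findContours(m,0,2);k=max(cs,key=cv2.contourArea)
    x,y,w,h=cv2.boundingRect(k);print((x+x0,y+y0,w,h))
    u,v=x+x0+w/2,y+y0+h-w/2
    p=cast("wrist",u,v,.081,c);T.append(p);print((u,v),p,"diam",np.linalg.norm(cast("wrist",u+w/2,v,.081,c)-cast("wrist",u-w/2,v,.081,c)))
print("sep",np.linalg.norm(T[0]-T[1]),np.degrees(np.arctan2((T[1]-T[0])[0],-(T[1]-T[0])[1])))
print("far=",T[0]); print("pad corners",[cast("wrist",u,v,.006,c)[:2].round(3).tolist() for u,v in((248,133),(347,131),(262,293),(347,291))])
c3,_=pickle.load(open("w3.pkl","rb"));print("punch",cast("wrist",277.5,68,.065,c3),"jaws",cast("wrist",277,56,.034,c3)[:2],cast("wrist",277,85,.034,c3)[:2])
print("green box nearest",cast("wrist",430,236,.06,c))
E
```

```text
(295, 162, 34, 44)
(312.0, 189.0) [ 0.57485788 -0.16386378  0.081     ] diam 0.03402402568991358
(298, 268, 32, 32)
(314.0, 284.0) [ 0.59245432 -0.27029516  0.081     ] diam 0.035225980547963186
sep 0.10787619489702854 9.387866750971478
far= [ 0.57485788 -0.16386378  0.081     ]
pad corners [[0.491, -0.127], [0.606, -0.107], [0.528, -0.341], [0.644, -0.32]]
punch [0.53743446 0.26110147 0.065     ] jaws [0.53158781 0.27433771] [0.53442879 0.24861657]
green box nearest [ 0.71331082 -0.2029403   0.06      ]
```

Call:
servo_tool(
  moves=[
    {"travel":[-9.3,3.4,40],"dr":[0,0,0]},
    {"travel":[0,0,45],"dr":[0,0,0]},
    {"travel":[0,0,45],"dr":[0,0,0]},
    {"travel":[0,0,40],"dr":[0,0,0]},
    {"travel":[0,0,22],"dr":[0,0,0]},
    {"travel":[0,0,10],"dr":[0,0,0]},
    {"travel":[0,0,0],"dr":[0,0,0]},
    {"travel":[0,0,0],"dr":[0,0,0]},
  ],
)

```text
clock: 11.12
position: [0.5761, -0.1643, 0.0434]
ee_rot: [0.997, 0.076, 0.001, 0.0]
ft_force: [-0.7, -0.7, 1.1]
grip_width: 0.999
```

Call:
servo_tool(
  moves=[
    {"travel":[0,0,0],"dr":[0,0,0]},
    {"travel":[0,0,0],"dr":[0,0,0]},
    {"travel":[0,0,0],"dr":[0,0,0]},
    {"travel":[0,0,0],"dr":[0,0,0]},
    {"travel":[0,0,0],"dr":[0,0,0]},
    {"travel":[0,0,0],"dr":[0,0,0]},
  ],
  claw=1,
  squeeze=40,
)

```text
clock: 11.88
position: [0.5754, -0.1645, 0.0426]
ee_rot: [0.997, 0.076, 0.0, -0.0]
ft_force: [-1.5, -0.6, 4.8]
grip_width: 0.389
```

Call:
servo_tool(
  moves=[
    {"travel":[0,0,-6],"dr":[0,0,0]},
    {"travel":[0,0,-10],"dr":[0,0,0]},
    {"travel":[0,0,-10],"dr":[0,0,0]},
    {"travel":[0,0,-10],"dr":[0,0,0]},
    {"travel":[0,0,-9],"dr":[0,0,0]},
    {"travel":[0,0,0],"dr":[0,0,0]},
    {"travel":[0,0,0],"dr":[0,0,0]},
    {"travel":[0,0,0],"dr":[0,0,0]},
  ],
)

```text
clock: 12.88
position: [0.575, -0.1643, 0.0868]
ee_rot: [0.997, 0.076, -0.0, -0.0]
ft_force: [-0.0, -0.1, -3.0]
grip_width: 0.389
```

Call:
servo_tool(
  moves=[
    {"travel":[0,0,0],"dr":[0,0,0]},
  ],
)

```text
clock: 13.0
position: [0.5751, -0.1644, 0.087]
ee_rot: [0.997, 0.076, -0.0, -0.0]
ft_force: [0.2, 0.1, -2.2]
grip_width: 0.391
```

Call:
servo_tool(
  moves=[
    {"travel":[0,0,0],"dr":[0,0,0]},
  ],
)

```text
clock: 13.12
position: [0.5752, -0.1644, 0.0871]
ee_rot: [0.997, 0.076, -0.0, -0.0]
ft_force: [0.6, 0.4, -3.4]
grip_width: 0.389
```

Call:
servo_tool(
  moves=[
    {"travel":[0,0,0],"dr":[0,0,0]},
  ],
)

```text
clock: 13.25
position: [0.5753, -0.1644, 0.0872]
ee_rot: [0.997, 0.076, -0.0, -0.0]
ft_force: [0.3, 1.1, -2.1]
grip_width: 0.39
```

```bash
python3 - <<'E'
from h import *
F=[]
for i in range(8):
    manip.camera("side");F.append(manip.get_obs()["ft_force"])
print(np.round(F,2)[:,2],np.mean(F,0)); o=manip.get_obs();print(o["position"],o["ee_rot"],o["torque"],o["tau"].round(2))
b=manip.camera("side");a=manip.camera("scene")
cv2.imwrite("pics/l1.png",np.hstack([cv2.resize(b[180:300,290:410],None,fx=3.3,fy=3.3),cv2.resize(a[160:280,200:320],None,fx=3.3,fy=3.3)]))
E
```

```text
[-3.73 -3.07 -2.69 -2.17 -1.96 -3.21 -2.55 -2.62] [-0.15155475  0.05956015 -2.75004305]
[ 0.5752908  -0.1644      0.08730513] [ 9.97117189e-01  7.58769286e-02  3.09440134e-05 -3.57944838e-05] [0.00275273 0.00035068 0.02558089] [ 0.000e+00 -5.838e+01  9.600e+00 -3.504e+01  2.000e-02  0.000e+00
 -0.000e+00]
```

View pics/l1.png

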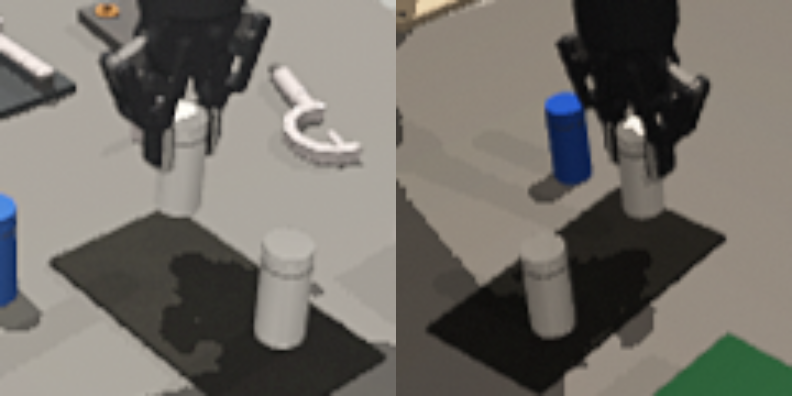

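Ninth picture: the tube near the robot's middle is held upright, clear of the pad, with the other still standing on it. The load is 2.75 N, about 0.28 kg, so this is the lighter one. Setting it back down.

Call:
servo_tool(
  moves=[
    {"travel":[0,0,12],"dr":[0,0,0]},
    {"travel":[0,0,12],"dr":[0,0,0]},
    {"travel":[0,0,10],"dr":[0,0,0]},
    {"travel":[0,0,5],"dr":[0,0,0]},
    {"travel":[0,0,3],"dr":[0,0,0]},
    {"travel":[0,0,1.5],"dr":[0,0,0]},
    {"travel":[0,0,0],"dr":[0,0,0]},
    {"travel":[0,0,0],"dr":[0,0,0]},
  ],
)

```text
clock: 14.75
position: [0.5755, -0.1644, 0.0441]
ee_rot: [0.997, 0.076, 0.0, 0.0]
ft_force: [-0.4, 0.7, -2.3]
grip_width: 0.392
```

Call:
servo_tool(
  moves=[
    {"travel":[0,0,1],"dr":[0,0,0]},
    {"travel":[0,0,0],"dr":[0,0,0]},
  ],
)

```text
clock: 15.0
position: [0.5753, -0.1644, 0.0428]
ee_rot: [0.997, 0.076, 0.0, -0.0]
ft_force: [-1.0, 0.4, -2.5]
grip_width: 0.397
```

Call:
servo_tool(
  moves=[
    {"travel":[0,0,0.5],"dr":[0,0,0]},
    {"travel":[0,0,0],"dr":[0,0,0]},
  ],
)

```text
clock: 15.25
position: [0.5753, -0.1644, 0.0426]
ee_rot: [0.997, 0.076, 0.0, -0.0]
ft_force: [-2.0, 1.2, 3.7]
grip_width: 0.395
```

Call:
servo_tool(
  moves=[
    {"travel":[0,0,0],"dr":[0,0,0]},
    {"travel":[0,0,0],"dr":[0,0,0]},
    {"travel":[0,0,0],"dr":[0,0,0]},
    {"travel":[0,0,0],"dr":[0,0,0]},
    {"travel":[0,0,-30],"dr":[0,0,0]},
    {"travel":[0,0,-40],"dr":[0,0,0]},
    {"travel":[0,0,-40],"dr":[0,0,0]},
    {"travel":[0,0,0],"dr":[0,0,0]},
  ],
  claw=0,
)

```text
clock: 16.25
position: [0.577, -0.165, 0.1555]
ee_rot: [0.997, 0.076, 0.003, 0.0]
ft_force: [0.5, 0.0, -0.4]
grip_width: 0.998
```

Call:
servo_tool(
  moves=[
    {"travel":[0.5,50,0],"dr":[0,0,0]},
    {"travel":[0.5,57,0],"dr":[0,0,0]},
    {"travel":[0,0,0],"dr":[0,0,0]},
    {"travel":[0,0,40],"dr":[0,0,0]},
    {"travel":[0,0,40],"dr":[0,0,0]},
    {"travel":[0,0,20],"dr":[0,0,0]},
    {"travel":[0,0,9],"dr":[0,0,0]},
    {"travel":[0,0,0],"dr":[0,0,0]},
    {"travel":[0,0,0],"dr":[0,0,0]},
  ],
)

```text
clock: 17.38
position: [0.5932, -0.2703, 0.0446]
ee_rot: [0.997, 0.076, 0.001, 0.0]
ft_force: [0.5, -0.2, 0.5]
grip_width: 1.001
```

Call:
servo_tool(
  moves=[
    {"travel":[0,0,0],"dr":[0,0,0]},
    {"travel":[0,0,0],"dr":[0,0,0]},
    {"travel":[0,0,0],"dr":[0,0,0]},
    {"travel":[0,0,0],"dr":[0,0,0]},
    {"travel":[0,0,0],"dr":[0,0,0]},
    {"travel":[0,0,0],"dr":[0,0,0]},
  ],
  claw=1,
)

```text
clock: 18.12
position: [0.5923, -0.2701, 0.0435]
ee_rot: [0.997, 0.076, -0.0, -0.0]
ft_force: [-3.5, 0.1, 5.7]
grip_width: 0.381
```

Call:
servo_tool(
  moves=[
    {"travel":[0,0,-6],"dr":[0,0,0]},
    {"travel":[0,0,-10],"dr":[0,0,0]},
    {"travel":[0,0,-10],"dr":[0,0,0]},
    {"travel":[0,0,-10],"dr":[0,0,0]},
    {"travel":[0,0,-9],"dr":[0,0,0]},
    {"travel":[0,0,0],"dr":[0,0,0]},
    {"travel":[0,0,0],"dr":[0,0,0]},
    {"travel":[0,0,0],"dr":[0,0,0]},
  ],
)

```text
clock: 19.12
position: [0.5922, -0.2698, 0.0878]
ee_rot: [0.997, 0.076, -0.0, -0.0]
ft_force: [-1.1, 0.3, -4.2]
grip_width: 0.379
```

```bash
python3 - <<'E'
from h import *
F=[]
for i in range(8):
    b=manip.camera("side");F.append(manip.get_obs()["ft_force"])
print(np.round(F,2)[:,2],np.mean(F,0)); o=manip.get_obs();print(o["position"],o["ee_rot"],o["joint_pos"].round(2),o["clock"])
a=manip.camera("scene")
cv2.imwrite("pics/l2.png",np.hstack([cv2.resize(b[180:300,290:410],None,fx=3.3,fy=3.3),cv2.resize(a[160:280,200:320],None,fx=3.3,fy=3.3)]))
E
```

```text
[-4.67 -4.23 -5.04 -4.78 -4.76 -4.7  -4.77 -4.53] [ 0.0067087  -0.09264349 -4.68485457]
[ 0.59242158 -0.27001057  0.08821152] [ 9.97117652e-01  7.58708407e-02 -4.42732630e-05 -3.99950175e-05] [-0.05  0.55  0.55  1.57 -0.31  1.11  0.73] 19.525
```

View pics/l2.png

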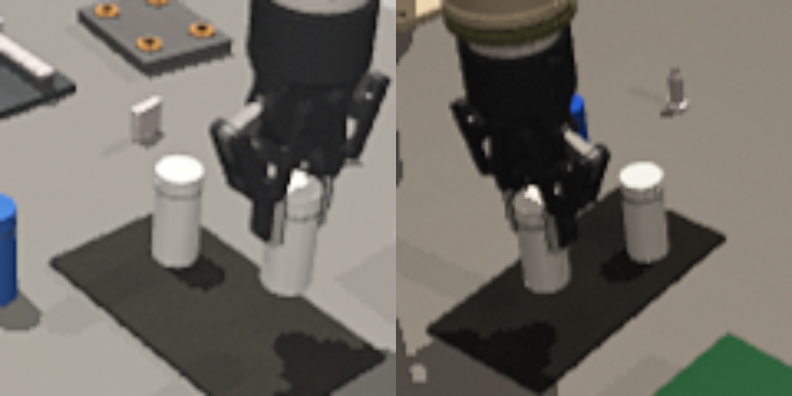

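Tenth picture: the second tube is held upright, and the first stands upright on the pad. The load is 4.68 N, about 0.48 kg, so this is the carbide one. Carrying it to the punch.

Call:
servo_tool(
  moves=[
    {"travel":[0,0,-14],"dr":[0,0,0]},
    {"travel":[0,0,-28],"dr":[0,0,0]},
    {"travel":[0,0,-28],"dr":[0,0,0]},
    {"travel":[0,0,-14],"dr":[0,0,0]},
    {"travel":[1,-20,0],"dr":[0,0,0]},
    {"travel":[1.7,-34,0],"dr":[0,0,0]},
    {"travel":[1.7,-40,0],"dr":[0,0,0]},
    {"travel":[2,-40,0],"dr":[0,0,0]},
    {"travel":[2,-40,0],"dr":[0,0,0]},
    {"travel":[2,-40,0],"dr":[0,0,0]},
    {"travel":[2,-40,0],"dr":[0,0,0]},
    {"travel":[2,-40,0],"dr":[0,0,0]},
  ],
  squeeze=50,
)

```text
clock: 21.08
position: [0.5609, 0.0252, 0.1714]
ee_rot: [0.997, 0.076, -0.001, -0.0]
ft_force: [-0.6, -0.0, -3.7]
grip_width: 0.381
```

Call:
servo_tool(
  moves=[
    {"travel":[2,-40,0],"dr":[0,0,0]},
    {"travel":[2,-40,0],"dr":[0,0,0]},
    {"travel":[2,-40,0],"dr":[0,0,0]},
    {"travel":[1.7,-40,0],"dr":[0,0,0]},
    {"travel":[1.7,-36,0],"dr":[0,0,0]},
    {"travel":[1.7,-28,0],"dr":[0,0,0]},
    {"travel":[0.7,-16,0],"dr":[0,0,0]},
    {"travel":[0,0,0],"dr":[0,0,0]},
    {"travel":[0,0,0],"dr":[0,0,0]},
    {"travel":[0,0,0],"dr":[0,0,0]},
  ],
)

```text
clock: 22.32
position: [0.5379, 0.2603, 0.1724]
ee_rot: [0.997, 0.075, 0.0, 0.0]
ft_force: [0.3, -0.5, -4.1]
grip_width: 0.376
```

```bash
python3 - <<'E'
from h import *
o=manip.get_obs();print(o["position"],o["ee_rot"],o["ft_force"],o["grip_width"],o["clock"])
print("err mm",1e3*(np.array([.536,.2615,.1725])-o["position"]))
a=manip.camera("scene");b=manip.camera("side")
s=lambda i,y,x:cv2.resize(i[y:y+120,x:x+120],None,fx=3.3,fy=3.3)
cv2.imwrite("pics/f1.png",np.hstack([s(a,90,310),s(b,110,205)]))
E
```

```text
[0.53792643 0.26033886 0.17236526] [9.97191776e-01 7.48901230e-02 5.19728608e-05 1.69810004e-04] [ 0.34714183 -0.47819313 -4.05614649] 0.37638948684355034 22.325
err mm [-1.92643203  1.16114444  0.13473656]
```

View pics/f1.png

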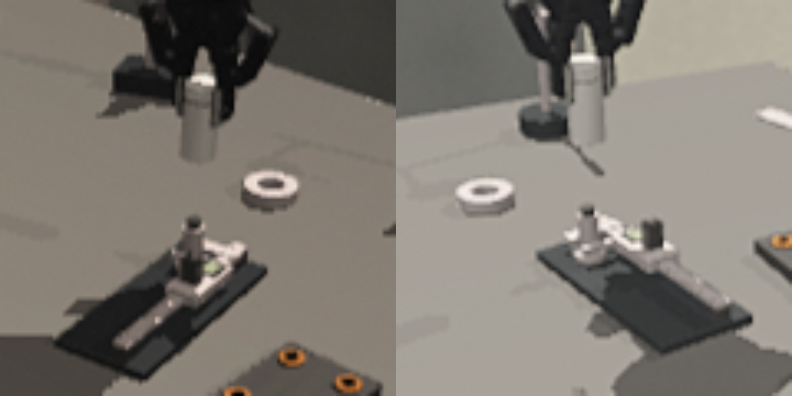

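The 11th picture shows the tube upright straight above the worn punch in both views, with the jaws closed. I'm holding it still for a moment, then handing in.

Call:
servo_tool(
  moves=[
    {"travel":[0,0,0],"dr":[0,0,0]},
    {"travel":[0,0,0],"dr":[0,0,0]},
    {"travel":[0,0,0],"dr":[0,0,0]},
    {"travel":[0,0,0],"dr":[0,0,0]},
  ],
)

```text
clock: 22.92
position: [0.5375, 0.2618, 0.1723]
ee_rot: [0.997, 0.076, 0.0, -0.0]
ft_force: [0.0, -0.6, -3.5]
grip_width: 0.376
```

```bash
python3 -c "
from workcell import manip
print(manip.get_obs()['position'],manip.get_obs()['joint_velocities'].round(4));print(manip.hand_in())"
```

```text
[0.53753575 0.26183575 0.17232921] [ 0.0004 -0.0011  0.0002 -0.0014  0.0008 -0.0012 -0.0001]
the job is handed in; nothing more can be done
None
```

The job is handed in at about 23 s, with the heavier tube held still above the worn punch; the hand-in gives no verdict.

**Caliper:** I pushed the thumb piece until the jaw closed on the worn punch, with about 5.8 N at the wrist, and held it for over 0.5 s. The jaws stayed closed after I backed off.

**Weighing:** I lifted the two tubes in turn, by about 44 mm. The one nearer the middle read 2.75 N (about 0.28 kg, steel), and I set it back upright on the pad. The other read 4.68 N (about 0.48 kg, carbide).

**Last checks:**
- **Position:** the carbide tube is within about 2 mm of the punch's axis as I measured it. Its underside is about 70 mm above the punch.
- **State:** the arm was at rest. The pictures showed the tube and punch upright and the jaws closed. The lighter tube was last seen upright on the pad just before the carry, and I passed over it about 5 cm clear.
- **Disagreement:** single force readings while holding the tube at the end were 3.5 to 4.1 N, below the 4.68 N average. Single readings also varied by up to about 1 N earlier. The grip width held steady at 0.376, so I saw no sign of slipping.

I viewed 11 pictures, one over the budget, because a wrist picture was taken after a refused move.

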